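# Earth the terminal block, find its loose bolt and hold that pole's cover open

## Task

Make the terminal block safe: take the earthing blade from its parking socket and slide it edgewise down into the slot at the left end of the block, fully home, and leave it there. Then tap the three bolt heads until you find the one that is loose (it drops when pushed, the tight ones do not), and lift only that pole's spring cover by its lift bar to about 60 degrees, so that it can be retightened. Finish while still holding the cover open, with the blade in place, the other covers shut and the things round about undisturbed.

Things in the scene. Friction and masses are not known exactly. Their poses are not given: they have to be found in the camera images.
- block: Three-pole terminal block of black moulding, fixed near the back of the bench, 292 mm long (its y) x 76 mm deep, its poles in a row 68 mm apart, the earthing socket at its left end. Each pole has a grey spring-hinged cover with a steel bolt standing up through a hole in it. Origin on the bench under the middle bolt; x away from the robot, y along the row to the left, z up.
- slot (a point): Centre of the mouth of the earthing socket's slot, 45 mm above the bench, at (0, 130 mm) in the block's frame. The slot goes straight down 39 mm; it is 44 mm long along the block's x and 7 mm wide along its y, with a 4 mm bevel round the mouth. The socket's top is flat, 76 x 56 mm, with a copper bar on each side of the slot.
- park: Dummy socket on a grey foot (92 x 74 mm) at the bench's right front, fixed, 60 mm high, with the same slot, in which the earthing blade stands parked at the start. Origin on the bench below the slot; its x runs along the slot, its y across it.
- grip (a point): Centre of the earthing blade's grey handle, 44 mm long (x), 18 mm thick (y), 40 mm tall (z): grasp it across its thickness, from above. A rim 48 x 22 mm tops it, 23 mm above this point; the collar (56 x 30 x 6 mm) has its underside 26 mm below, the blade ends 62 mm below. Axes: z up the handle, x along the blade's width, y across it.
- collar (a point): Centre of the underside of the collar of the earthing blade; it comes to rest on the socket's top, within 3 mm of the slot's mouth centre, when the blade is fully home.
- blade: The earthing blade, a loose upright flat tool of about 0.12 kg: grey handle and collar, and under it a flat copper blade 40 mm wide (x), 4 mm thick (y), reaching 36 mm below the collar. Origin at the middle of the blade's lower end. Either way round fits the slot.
- bolt_left (a joint): How far the bolt of the left pole has been pushed down from where it stood, in m: 0 at the start for every bolt. A tight bolt does not give (under 1 mm at 10 N); the loose one drops 6 mm when pushed with 2 N or more and stays down.
- head_left (a point): Centre of the top of the left pole's steel bolt head: a round socket head, 18 mm across, standing 9 mm above the shut cover (55.5 mm above the bench); 3 mm above it once a loose bolt has been pushed down.
- cover_left (a joint): Opening angle of the left pole's cover, rad: 0 shut (as at the start), 1.4 at its stop. The grey plate, 74 x 58 mm, is hinged along its far edge about an axis along the block's y, 30 mm beyond the bolt's axis and 44.5 mm above the bench; its front edge rises. A light spring and its weight pull it shut whenever it is let go (under 1.5 N at the bar).
- bar_left (a point): Centre of the lift bar of the left cover: a grey round bar, 16 mm long along the block's y and 11 mm thick, on a web 10 mm wide, 30 mm above the cover plate's middle and 62 mm in front of its hinge axis (74.5 mm above the bench when shut). Pinch it from above by its two ends (along the block's y): it can then pivot between the fingers as the cover swings.
- bolt_middle (a joint): How far the bolt of the middle pole has been pushed down from where it stood, in m: 0 at the start for every bolt. A tight bolt does not give (under 1 mm at 10 N); the loose one drops 6 mm when pushed with 2 N or more and stays down.
- head_middle (a point): Centre of the top of the middle pole's steel bolt head: a round socket head, 18 mm across, standing 9 mm above the shut cover (55.5 mm above the bench); 3 mm above it once a loose bolt has been pushed down.
- cover_middle (a joint): Opening angle of the middle pole's cover, rad: 0 shut (as at the start), 1.4 at its stop. The grey plate, 74 x 58 mm, is hinged along its far edge about an axis along the block's y, 30 mm beyond the bolt's axis and 44.5 mm above the bench; its front edge rises. A light spring and its weight pull it shut whenever it is let go (under 1.5 N at the bar).
- bar_middle (a point): Centre of the lift bar of the middle cover: a grey round bar, 16 mm long along the block's y and 11 mm thick, on a web 10 mm wide, 30 mm above the cover plate's middle and 62 mm in front of its hinge axis (74.5 mm above the bench when shut). Pinch it from above by its two ends (along the block's y): it can then pivot between the fingers as the cover swings.
- bolt_right (a joint): How far the bolt of the right pole has been pushed down from where it stood, in m: 0 at the start for every bolt. A tight bolt does not give (under 1 mm at 10 N); the loose one drops 6 mm when pushed with 2 N or more and stays down.
- head_right (a point): Centre of the top of the right pole's steel bolt head: a round socket head, 18 mm across, standing 9 mm above the shut cover (55.5 mm above the bench); 3 mm above it once a loose bolt has been pushed down.
- cover_right (a joint): Opening angle of the right pole's cover, rad: 0 shut (as at the start), 1.4 at its stop. The grey plate, 74 x 58 mm, is hinged along its far edge about an axis along the block's y, 30 mm beyond the bolt's axis and 44.5 mm above the bench; its front edge rises. A light spring and its weight pull it shut whenever it is let go (under 1.5 N at the bar).
- bar_right (a point): Centre of the lift bar of the right cover: a grey round bar, 16 mm long along the block's y and 11 mm thick, on a web 10 mm wide, 30 mm above the cover plate's middle and 62 mm in front of its hinge axis (74.5 mm above the bench when shut). Pinch it from above by its two ends (along the block's y): it can then pivot between the fingers as the cover swings.
- solder_reel: Reel of solder, 54 mm across, 47 mm high, standing left of the block; not used. Origin under its centre.
- flux_bottle: White dropper bottle, 32 mm across, 81 mm high, standing left of the block; not used. Origin under its centre.
- bobbin_r1: Wound bobbin, 62 mm across, right of the block; not used. Origin under its centre.
There are look-alikes about, which are no part of the job. Leave any red look-alike of the blade alone.

How it is judged:
By the outcome, as a careful person would: the job done as asked, in the order asked, and still so for the second after the job is handed in, while the arm keeps its last pose, push and grip.
It also fails if it takes over 72 s, if anything falls off the work surface, if the arm or the gripper's body presses on something with over 40 N, if the wrist force passes 120 N, or if a joint passes its speed limit or range.

## Robot

A 6-joint arm with a two-finger parallel gripper is mounted at the origin on a cart in front of the work surface, level with it; the furniture and walls round the work are solid. World frame = base frame: x ahead of the robot, y to its left, z up, the work surface at z = 0. Lengths are in m, angles in degrees, forces in N, time in s.
With the tool pointing down it reaches from about 0.3 to 0.75 m from the base axis. Payload 8.5 kg.
Tool frame: the origin (TCP) lies at the very end of the fingers, on their centre line; the grasp point (between the pads) lies env.pinch_z behind it (env.pinch_z is the distance from the TCP to the grasp point, in m); z points along the fingers, y is the line along which they close (so a half turn about z gives the same grasp; the last joint's range is limited). The gripper opens to 85 mm and grips with 20 to 120 N. Pads are 22 mm wide; open, the fingers measure 114 mm over their backs; the gripper's body (76 mm by 85 mm) begins 54 mm behind the grasp point. The pads swing forward as they close: fully open they stand 13 mm farther back than shut.
Start: joints at [59.055, 21.807, 74.336, -0, 83.858, -12.336], TCP at [0.176, 0.521, 0.202] pointing down, gripper open.
Joint ranges: [-178.18, 178.18], [-50.72, 133.34], [12.68, 142.11], [-81.47, 261.47], [9.98, 163.14], [-165.26, 165.26]. Speed limits (degrees/s): [136.94, 136.94, 180, 180, 180, 180].

## Interface

Orientations are given as a 3x3 rotation matrix whose columns are the frame's x, y, z axes.
In Python, from rig import telemetry, get_image, env gives the robot as it stands. The module is installed in compiled form; this text tells all that it offers.
- The arm moves only by the tool apply_moves, never from a script. Its argument "series" is a list of rows, each a list of 7 numbers: the shift along the tool's x, y, z in mm, then the turn, a rotation vector about the tool's x, y, z in degrees, then the opening, from 0 (shut) to 1 (fully open). A call has 1 to 12 rows; each row shifts and turns the commanded pose from where the row before left it, along the tool's axes as they then stand; what a row does not reach is not made up. A row lasts 1/8 s, in which the tool goes at most 62.5 mm and 10.7 degrees, less where a joint would pass 70% of its speed; a pose out of reach is approached as far as the arm can. A call with a gripper value outside its range is refused whole. The fingers move at their own pace and stop on an object; "grip_force" is the grip in N (left out, the last holds). Time passes only in rows, so rows that do not move let the fingers close. It gives the time, the measured TCP pose, the force, the opening and the grip force at its end, in the units of the state.
- telemetry.observe(): the state, without advancing time (a new reading comes with each control period).
- get_image(name): name is "side" or "top"; returns a dict with "frame" (384x512x3 uint8, red, green, blue), "z_map" (384x512 float32, m along the optical axis (not along the pixel's ray), 0 where there is no reading), "vertical_fov" (degrees; the focal length in pixels is half the picture's height over the tangent of half this angle, whatever the lens; pixels are square), "cx", "cy" (the principal point, pixels), "eye" and "attitude" of the camera in the world. Camera axes: x right, y up, looking along -z (the intrinsics and any distortion apply to the point x, -y, -z); pixel columns grow to the right and rows downward; lengths in m; the calibration is good to about 2 mm. A picture is of the moment at which its call begins.
- env.close_job(): hands the job in; it is judged then, once.
The state is a dict: "time_s": time; "q": joint angles; "qvel": joint speeds; "joint_efforts": joint torques, N m; "position": TCP position; "tool_rot": TCP orientation; "ft_force": force on the tool from outside, world axes, zero at the start; "wrist_torque": the same for the moment, N m; "grip_width": finger opening in m; "gripper_force": force on a finger pad.
Only numpy, scipy, OpenCV 4.12 (cv2) and the standard library are available. Lean on these libraries where they do the work, as an engineer would, in place of code of your own. Each camera call takes 0.05 s, during which the arm holds its last target. There are 200 camera calls.

## Working session

There is one attempt and no reset: what is moved stays moved. The work goes in short steps, Python scripts to look and compute and a tool call to move; the robot and the scene stay as the last step left them, time stands still between calls to the robot, and variables do not carry over. Pictures are saved under pics/ and viewed, at most 10 in all, crops included, and the job is handed in when it is done.

Besides the shell and the picture viewer there is one more tool, called by a JSON object that holds its "fn" and its "kwargs". apply_moves: Moves the arm, as the interface text tells. Its arguments: {"type":"object","properties":{"series":{"type":"array"},"grip_force":{"type":"number"}},"required":["series"]}

```bash
mkdir -p pics; cat > h.py <<'E'
import numpy as np, cv2
from rig import telemetry, get_image, env
def snap(n,f):
    d=get_image(n); np.savez(''+f+'.npz',**{k:np.array(v) for k,v in d.items()})
    cv2.imwrite('pics/'+f+'.png',d['frame'][:,:,::-1]); return d
def world(d,u,v,z=None):
    f=192/np.tan(np.radians(float(d['vertical_fov']))/2)
    x=(u-float(d['cx']))/f; y=(v-float(d['cy']))/f
    R=np.array(d['attitude']); e=np.array(d['eye']); r=R@np.array([x,-y,-1.])
    if z is None: return e+r*d['z_map'][int(round(v)),int(round(u))]
    return e+r*(z-e[2])/r[2]
E
python3 - <<'E'
from h import *
print(env.pinch_z, telemetry.observe())
for n in('top','side'):
    d=snap(n,n+'0'); print({k:v for k,v in d.items() if k not in('frame','z_map')})
E
```

```text
0.0187 {'time_s': 0.0, 'q': array([ 5.90543537e+01,  2.18414095e+01,  7.43842771e+01, -4.77902565e-04,
        8.38584565e+01, -1.23340507e+01]), 'qvel': array([ 0.06895601,  0.03375319, -0.00242305, -0.04690417,  0.06889295,
       -0.01296475]), 'joint_efforts': array([ 3.25719911e-04, -4.48463202e+01, -2.31279230e+01, -2.92647574e-04,
        4.84690361e-03, -1.84289512e-06]), 'position': array([0.17534693, 0.5209491 , 0.20171069]), 'tool_rot': array([[-9.47704012e-01,  3.19149723e-01, -7.48064216e-04],
       [ 3.19150454e-01,  9.47703219e-01, -1.26379481e-03],
       [ 3.05603100e-04, -1.43644845e-03, -9.99998922e-01]]), 'ft_force': array([-0.1292703 ,  0.08113799,  0.32731032]), 'wrist_torque': array([-0.045602  ,  0.01264435,  0.00050865]), 'gripper_force': 0.0, 'grip_width': 0.08568756894893204}
{'vertical_fov': 46.36100714428872, 'cx': 248.0149596628422, 'cy': 188.02377877680016, 'eye': array([0.31438363, 0.01118554, 1.37633688]), 'attitude': array([[ 1.50125629e-02,  9.84467474e-01, -1.74924028e-01],
       [-9.99881261e-01,  1.53892440e-02,  7.97088144e-04],
       [ 3.47665591e-03,  1.74891291e-01,  9.84581611e-01]])}
{'vertical_fov': 47.94134489101296, 'cx': 245.20490333857072, 'cy': 191.8883710957886, 'eye': array([0.1697416 , 1.01467371, 0.78235016]), 'attitude': array([[-0.93238574,  0.20432298, -0.29817605],
       [-0.36144106, -0.51754555,  0.7755688 ],
       [ 0.00414685,  0.83090235,  0.55640281]])}
```

View pics/top0.png

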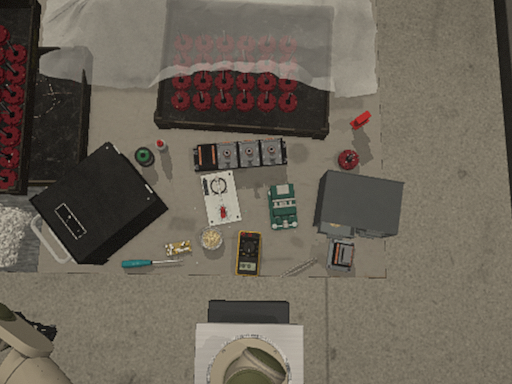

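View pics/side0.png

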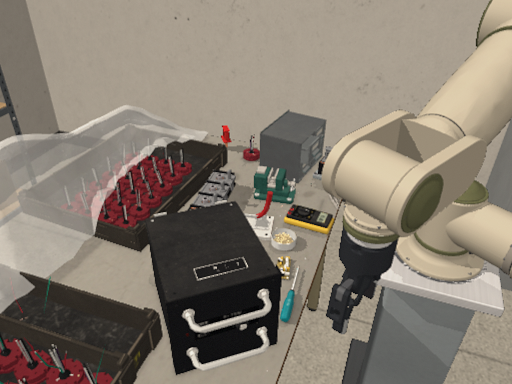

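Top view: the block is at about (240,154). The park with the grey-handled blade is at (341,254), in front of a grey box. A red look-alike stands at (361,120). Other red things are the bobbin at (348,159) and the probe at (223,212). I choose the one in the park and check it in a crop.

```bash
python3 - <<'E'
import cv2,numpy as np
a=cv2.imread('pics/top0.png')
A=cv2.resize(a[132:177,187:293],None,fx=7.5,fy=7.5,interpolation=cv2.INTER_CUBIC)
B=cv2.resize(a[228:276,316:364],None,fx=5,fy=5,interpolation=cv2.INTER_CUBIC)
C=cv2.resize(a[105:135,340:380],None,fx=5,fy=5,interpolation=cv2.INTER_CUBIC)
o=np.zeros((590,795,3),np.uint8); o[:A.shape[0],:A.shape[1]]=A; o[345:345+240,:240]=B; o[345:345+150,300:500]=C
cv2.imwrite('pics/c1.png',o); print(A.shape)
E
```

```text
(338, 795, 3)
```

View pics/c1.png

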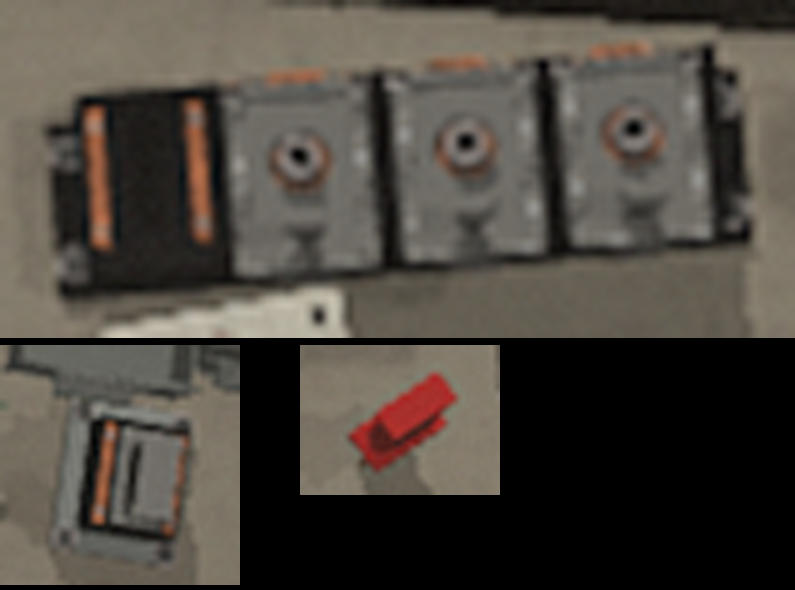

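```bash
python3 - <<'E'
from h import *
d=dict(np.load('top0.npz'))
p=lambda x,y:(187+(x+.5)/7.5-.5,132+(y+.5)/7.5-.5)
H=[]
for n,x,y in(('L',300,156),('M',466,143),('R',633,128)):
    w=world(d,*p(x,y),.0555); H.append(w); print(n,w,world(d,*p(x,y)))
b=[world(d,*p(*q),.047) for q in((95,115),(102,242),(193,105),(204,237))]
print('bars',b,'slot',np.mean(b,0)); print([np.linalg.norm(H[i]-H[i+1]) for i in(0,1)])
v=H[0]-H[2]; a=np.arctan2(-v[0],v[1]); print('yaw',np.degrees(a)); M=np.mean(H,0); ey=v/np.linalg.norm(v)
print('slot from heads',M+.130*ey)
# height map near park
us,vs=np.meshgrid(np.arange(322,364),np.arange(232,274))
P=np.array([world(d,u,v) for u,v in zip(us.ravel(),vs.ravel())])
for lo,hi in((.1,.12),(.08,.098),(.055,.068),(.05,.0725)):
    m=(P[:,2]>lo)&(P[:,2]<hi)&(P[:,0]<.6)
    q=P[m]; q=q[(abs(q-np.median(q,0))<.06).all(1)] if len(q) else q
    if len(q)>4:
        r=cv2.minAreaRect((q[:,:2]*1000).astype(np.float32)); print(lo,hi,len(q),q.mean(0),r)
np.set_printoptions(linewidth=250)
print((P[:,2].reshape(us.shape)*1000).round().astype(int)[6:38,8:36])
E
```

```text
L [0.65790283 0.07683683 0.0555    ] [0.65810077 0.07687466 0.05473891]
M [0.66439423 0.00976747 0.0555    ] [0.6640279  0.00976895 0.05688244]
R [ 0.67173976 -0.05781945  0.0555    ] [ 0.67123826 -0.05772261  0.05735362]
bars [array([0.67601012, 0.16127178, 0.047     ]), array([0.62294444, 0.15662863, 0.047     ]), array([0.6808617 , 0.12142886, 0.047     ]), array([0.62567615, 0.11537215, 0.047     ])] slot [0.6513731  0.13867536 0.047     ]
[np.float64(0.0673827698545048), np.float64(0.06798490954679767)]
yaw 5.866974408325211
slot from heads [0.65139045 0.138914   0.0555    ]
0.1 0.12 215 [ 0.37282046 -0.2616833   0.10834076] ((376.9941711425781, -248.9281463623047), (71.56475067138672, 87.75381469726562), 86.62360382080078)
0.08 0.098 61 [ 0.40445525 -0.26241026  0.08562135] ((404.6874084472656, -257.40631103515625), (80.83328247070312, 62.25851821899414), 43.229576110839844)
0.055 0.068 224 [ 0.35425173 -0.26549136  0.06163627] ((355.63970947265625, -271.57208251953125), (50.05829620361328, 66.09138488769531), 80.638916015625)
0.05 0.0725 249 [ 0.3541596  -0.26462643  0.0615769
[... 3983 characters left out ...]
8   21   34   49   57   60   64   59   58   60   60   64   61   54   62   65   57   62   60   59    1    2    0    0    1    0]
 [  21   20   19   17   17   19   17   16   22   26   43   52   56   60   60   60   64   59   60   60   62   60   -3    2    4    1   -1    1]
 [  24   14   21   15   15   13   14   20   18   18   13   14   15   13   20   29   47   54   62   60   66   64   -2    3    2   -3    5    0]
 [  13   16   19   13   13   14   13   13   14   19   20   11   16   19   18   13   19   17   13   15   15   16    0    2   -4    2    3    4]
 [  13   16   21   14   16   16   15   13   16   10   19   14   13   17   17   13   23   18   24   20   22   17    1    4   -1   -1   -1    4]]
```

```bash
python3 - <<'E'
from h import *
d=dict(np.load('top0.npz'))
q=[];t=[]
for v in range(243,266):
    for u in range(338,358):
        w=world(d,u,v)
        if .099<w[2]<.117: q.append(world(d,u,v,.109)[:2]*1000)
    for u in range(333,356):
        w=world(d,u,v)
        if .055<w[2]<.073: t.append(world(d,u,v,.063)[:2]*1000)
q=np.array(q); c,s,a=cv2.minAreaRect(q.astype(np.float32)); print(len(q),q.mean(0),c,s,a)
C=np.cov(q.T); w,V=np.linalg.eigh(C); print('axis',V[:,1],np.degrees(np.arctan2(V[1,1],V[0,1])),np.sqrt(12*w))
E
```

```text
138 [ 355.31262282 -271.00913163] (355.4884033203125, -271.01019287109375) (22.143285751342773, 47.214786529541016) 81.39128875732422
axis [-0.98703108  0.16052927] 170.76238175303828 [22.52779853 47.87703291]
```

```bash
cat >> h.py <<'E'
def plan(x,y,z,yaw):
    """turn about tool z first, then shifts in the turned tool frame"""
    s=telemetry.observe(); R=s['tool_rot']; p=s['position']
    ya=np.degrees(np.arctan2(R[1,1],R[0,1]))-90
    t=-((yaw-ya+90)%180-90)
    a=np.radians(ya-t); Y=np.array([-np.sin(a),np.cos(a),0]); Z=np.array([0,0,-1.]); T=np.array([np.cross(Y,Z),Y,Z])
    print('pos',p.round(4),'yaw',ya.round(2),'tilt',np.degrees(R[:2,2]).round(2),'turn',round(t,2),'shift',(T@(np.array([x,y,z])-p)*1000).round(1),'w',s['grip_width'].round(4),'f',s['ft_force'].round(1),'t',s['time_s'])
E
python3 - <<'E'
from h import *
d=dict(np.load('top0.npz'))
g={}
for v in range(120,275,2):
    for u in range(20,410,2):
        w=world(d,u,v); k=(round(w[0]/.05),round(w[1]/.05)); g[k]=max(g.get(k,0),w[2]) if d['z_map'][v,u]>0 else g.get(k,0)
for i in range(6,16): print(i*.05,[int(g.get((i,j),0)*1000) for j in range(9,-9,-1)])
plan(.44,.12,.30,-9); plan(.3554,-.271,.16,-9)
E
```

```text
0.30000000000000004 [207, 23, 25, 23, 8, 5, 9, 8, 37, 37, 5, 10, 6, 7, 59, 63, 6, 3]
0.35000000000000003 [213, 213, 23, 25, 20, 19, 10, 24, 36, 46, 20, 7, 4, 11, 114, 113, 6, 7]
0.4 [213, 211, 211, 202, 12, 20, 25, 26, 38, 49, 24, 7, 8, 146, 148, 151, 155, 152]
0.45 [213, 213, 212, 213, 205, 6, 24, 126, 50, 5, 83, 87, 72, 154, 155, 155, 155, 157]
0.5 [213, 214, 212, 212, 213, 6, 20, 54, 44, 6, 85, 89, 83, 154, 155, 155, 157, 155]
0.55 [212, 212, 214, 212, 5, 7, 19, 54, 16, 7, 87, 95, 6, 153, 158, 156, 157, 159]
0.6000000000000001 [213, 212, 211, 8, 8, 6, 53, 77, 83, 51, 5, 6, 7, 159, 157, 156, 6, 3]
0.65 [0, 210, 208, 69, 61, 9, 52, 75, 74, 83, 82, 54, 5, 7, 23, 83, 26, 8]
0.7000000000000001 [7, 6, 6, 72, 73, 9, 47, 52, 53, 54, 55, 55, 67, 73, 62, 23, 8, 7]
0.75 [9, 6, 6, 76, 71, 70, 70, 71, 70, 70, 67, 68, 71, 80, 77, 86, 85, 6]Traceback (most recent call last):
  File "<stdin>", line 8, in <module>
  File "h.py", line 18, in plan
    print('pos',p.round(4),'yaw',ya.round(2),'tilt',np.degrees(R[:2,2]).round(2),'turn',round(t,2),'shift',(T@(np.array([x,y,z])-p)*1000).round(1),'w',s['grip_width'].round(4),'f',s['ft_force'].round(1),'t',s['time_s'])
                                                                                                                                                       ^^^^^^^^^^^^^^^^^^^^^
AttributeError: 'float' object has no attribute 'round'
```

```bash
sed -i "s/s\['grip_width'\].round(4)/round(float(s['grip_width']),4)/" h.py; python3 - <<'E'
from h import *
d=dict(np.load('top0.npz'))
P=np.array([world(d,u,v) for v in range(205,255) for u in range(312,400)])
for y in np.arange(-.36,-.17,.02):
    m=abs(P[:,1]-y)<.01
    print(round(y,2),[(h,P[m&(P[:,2]>h)&(P[:,2]<.3)][:,0].min().round(3)) for h in(.12,.135,.145)])
plan(.44,.12,.30,-9); plan(.3554,-.271,.30,-9); plan(.3554,-.271,.16,-9)
E
```

```text
-0.36 [(0.12, np.float64(0.414)), (0.135, np.float64(0.414)), (0.145, np.float64(0.416))]
-0.34 [(0.12, np.float64(0.417)), (0.135, np.float64(0.418)), (0.145, np.float64(0.418))]
-0.32 [(0.12, np.float64(0.421)), (0.135, np.float64(0.421)), (0.145, np.float64(0.421))]
-0.3 [(0.12, np.float64(0.423)), (0.135, np.float64(0.423)), (0.145, np.float64(0.423))]
-0.28 [(0.12, np.float64(0.4)), (0.135, np.float64(0.401)), (0.145, np.float64(0.401))]
-0.26 [(0.12, np.float64(0.402)), (0.135, np.float64(0.404)), (0.145, np.float64(0.404))]
-0.24 [(0.12, np.float64(0.405)), (0.135, np.float64(0.406)), (0.145, np.float64(0.406))]
-0.22 [(0.12, np.float64(0.408)), (0.135, np.float64(0.409)), (0.145, np.float64(0.411))]
-0.2 [(0.12, np.float64(0.413)), (0.135, np.float64(0.414)), (0.145, np.float64(0.414))]
-0.18 [(0.12, np.float64(0.416)), (0.135, np.float64(0.416)), (0.145, np.float64(0.416))]
pos [0.1753 0.521  0.2018] yaw -18.61 tilt [-0.04 -0.06] turn -9.61 shift [-324.1 -354.7  -98.2] w 0.0852 f [-0.7 -0.8  0.1] t 0.1
pos [0.1753 0.521  0.2018] yaw -18.61 tilt [-0.04 -0.06] turn -9.61 shift [-301.7 -754.1  -98.2] w 0.0852 f [-0.7 -0.8  0.1] t 0.1
pos [0.1753 0.521  0.2018] yaw -18.61 tilt [-0.04 -0.06] turn -9.61 shift [-301.7 -754.1   41.8] w 0.0852 f [-0.7 -0.8  0.1] t 0.1
```

{"fn": "apply_moves", "kwargs": {"series": [[0,0,-49,0,0,-4.8,1],[0,0,-49,0,0,-4.8,1],[-40.5,-44.3,0,0,0,0,1],[-40.5,-44.3,0,0,0,0,1],[-40.5,-44.3,0,0,0,0,1],[-40.5,-44.3,0,0,0,0,1],[-40.5,-44.3,0,0,0,0,1],[-40.5,-44.3,0,0,0,0,1],[-40.5,-44.3,0,0,0,0,1],[-40.5,-44.3,0,0,0,0,1]]}}

```text
time_s: 1.35
position: [0.4406, 0.1186, 0.3002]
tool_rot: [[-0.988, 0.157, -0.0], [0.157, 0.988, 0.0], [0.0, 0.0, -1.0]]
ft_force: [0.9, 0.5, -0.1]
grip_width: 0.0854
gripper_force: 0.0
```

```bash
python3 -c "
from h import *
plan(.3465,-.2696,.18,-9)"
```

```text
pos [0.4406 0.1186 0.3002] yaw -9.02 tilt [-0.02  0.01] turn -0.02 shift [  32.2 -398.2  120.2] w 0.0854 f [ 0.9  0.5 -0.1] t 1.35
```

{"fn": "apply_moves", "kwargs": {"series": [[4.6,-56.9,0,0,0,0,0.6],[4.6,-56.9,0,0,0,0,0.6],[4.6,-56.9,0,0,0,0,0.6],[4.6,-56.9,0,0,0,0,0.6],[4.6,-56.9,0,0,0,0,0.6],[4.6,-56.9,0,0,0,0,0.6],[4.6,-56.8,0,0,0,0,0.6],[0,0,50,0,0,0,0.6],[0,0,50,0,0,0,0.6],[0,0,20,0,0,0,0.6],[0,0,0,0,0,0,0.6]]}}

```text
time_s: 2.72
position: [0.3454, -0.2672, 0.1793]
tool_rot: [[-0.988, 0.157, -0.002], [0.157, 0.988, 0.003], [0.002, 0.002, -1.0]]
ft_force: [-0.6, -0.4, 1.3]
grip_width: 0.0511
gripper_force: 0.0
```

```bash
python3 - <<'E'
from h import *
plan(.3465,-.2696,.070,-9)
d=snap('top','top1'); e=snap('side','side1')
A=cv2.resize(d['frame'][215:285,295:395],None,fx=5,fy=5,interpolation=cv2.INTER_CUBIC)
B=cv2.resize(e['frame'][110:220,240:420],None,fx=3,fy=3,interpolation=cv2.INTER_CUBIC)
cv2.imwrite('pics/c2.png',np.hstack([A[:330,:],B[:330,:300]])[:,:,::-1])
E
```

```text
pos [ 0.3454 -0.2672  0.1793] yaw -9.01 tilt [-0.11  0.15] turn -0.01 shift [ -1.5  -2.2 109.3] w 0.0511 f [-0.6 -0.4  1.3] t 2.725
```

View pics/c2.png

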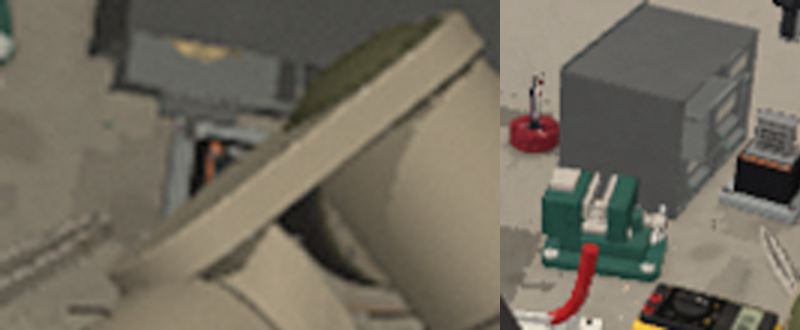

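{"fn": "apply_moves", "kwargs": {"series": [[0,0,35,0,0,0,0.6],[0,0,35,0,0,0,0.6],[0,0,25,0,0,0,0.6],[0,0,0,0,0,0,0.6],[0,0,0,0,0,0,0.6]]}}

```text
time_s: 3.45
position: [0.3465, -0.2686, 0.0868]
tool_rot: [[-0.988, 0.157, 0.002], [0.157, 0.988, -0.002], [-0.002, -0.002, -1.0]]
ft_force: [0.9, 0.3, 0.1]
grip_width: 0.0509
gripper_force: 0.0
```

```bash
python3 -c "
from h import *
plan(.3465,-.2696,.070,-9)"
```

```text
pos [ 0.3465 -0.2686  0.0868] yaw -9.0 tilt [ 0.09 -0.12] turn -0.0 shift [-0.2 -1.  16.8] w 0.0509 f [0.9 0.3 0.1] t 3.45
```

{"fn": "apply_moves", "kwargs": {"series": [[0,-0.8,10,0,0,0,0.6],[0,0,6,0,0,0,0.6],[0,0,0,0,0,0,0.6],[0,0,0,0,0,0,0],[0,0,0,0,0,0,0],[0,0,0,0,0,0,0],[0,0,0,0,0,0,0],[0,0,0,0,0,0,0],[0,0,0,0,0,0,0]], "grip_force": 40}}

```text
time_s: 4.58
position: [0.3458, -0.2686, 0.0696]
tool_rot: [[-0.988, 0.157, 0.0], [0.157, 0.988, -0.0], [-0.0, -0.0, -1.0]]
ft_force: [0.2, 1.8, 6.0]
grip_width: 0.0166
gripper_force: 40.1
```

```bash
python3 -c "
from h import *
plan(.3465,-.2696,.070,-9); print(telemetry.observe()['wrist_torque'])"
```

```text
pos [ 0.3458 -0.2686  0.0696] yaw -9.01 tilt [ 0.02 -0.02] turn -0.01 shift [-0.8 -0.9 -0.4] w 0.0166 f [0.2 1.8 6. ] t 4.575
[ 0.2597497   0.12512939 -0.00357924]
```

{"fn": "apply_moves", "kwargs": {"series": [[0,0,-6,0,0,0,0],[0,0,-12,0,0,0,0],[0,0,-15,0,0,0,0],[0,0,-20,0,0,0,0],[0,0,-35,0,0,0,0],[0,0,-45,0,0,0,0],[0,0,-45,0,0,0,0],[0,0,-45,0,0,0,0],[0,0,-27,0,0,0,0],[0,0,0,0,0,0,0],[0,0,0,0,0,0,0]], "grip_force": 60}}

```text
time_s: 5.95
position: [0.3454, -0.2681, 0.3183]
tool_rot: [[-0.988, 0.157, -0.001], [0.157, 0.988, 0.002], [0.001, 0.001, -1.0]]
ft_force: [0.3, -0.4, -1.5]
grip_width: 0.0156
gripper_force: 59.9
```

```bash
python3 - <<'E'
from h import *
ez=np.array([np.cos(np.radians(5.87)),np.sin(np.radians(5.87))])
c=np.array([.6514,.1388])-.009*ez; print(c)
plan(c[0],c[1],.23,5.87)
E
```

```text
[0.64244719 0.13787955]
pos [ 0.3454 -0.2681  0.3183] yaw -9.01 tilt [-0.07  0.09] turn -14.88 shift [-337.   373.5   88.3] w 0.0156 f [ 0.3 -0.4 -1.5] t 5.95
```

{"fn": "apply_moves", "kwargs": {"series": [[0,0,0,0,0,-7.4,0],[0,0,0,0,0,-7.48,0],[-37.4,41.5,0,0,0,0,0],[-37.4,41.5,0,0,0,0,0],[-37.4,41.5,0,0,0,0,0],[-37.4,41.5,0,0,0,0,0],[-37.4,41.5,0,0,0,0,0],[-37.4,41.5,0,0,0,0,0],[-37.4,41.5,0,0,0,0,0],[-37.4,41.5,0,0,0,0,0],[-37.4,41.5,0,0,0,0,0]]}}

```text
time_s: 7.32
position: [0.6429, 0.139, 0.3175]
tool_rot: [[-0.995, -0.102, -0.003], [-0.102, 0.995, -0.0], [0.003, 0.0, -1.0]]
ft_force: [1.1, -0.1, -1.5]
grip_width: 0.0161
gripper_force: 59.9
```

{"fn": "apply_moves", "kwargs": {"series": [[0,0,50,0,0,0,0],[0,0,50,0,0,0,0],[0,0,50,0,0,0,0],[0,0,30,0,0,0,0],[0,0,0,0,0,0,0],[0,0,0,0,0,0,0],[0,0,0,0,0,0,0]]}}

```text
time_s: 8.2
position: [0.6429, 0.1374, 0.1408]
tool_rot: [[-0.995, -0.102, 0.003], [-0.102, 0.995, 0.0], [-0.003, -0.0, -1.0]]
ft_force: [0.0, -0.2, -0.9]
grip_width: 0.0156
gripper_force: 59.9
```

```bash
python3 - <<'E'
from h import *
plan(.64245,.13788,.10,5.87)
d=snap('top','top2'); e=snap('side','side2')
A=cv2.resize(d['frame'][120:190,180:300],None,fx=6.6,fy=6,interpolation=cv2.INTER_CUBIC)[:,:400]
B=cv2.resize(e['frame'][140:230,160:250],None,fx=6,fy=6,interpolation=cv2.INTER_CUBIC)[:420,:400]
cv2.imwrite('pics/c3.png',np.hstack([A,B])[:,:,::-1])
E
```

```text
pos [0.6429 0.1374 0.1408] yaw 5.87 tilt [0.15 0.  ] turn -0.0 shift [ 0.4  0.5 40.8] w 0.0156 f [ 0.  -0.2 -0.9] t 8.2
```

View pics/c3.png

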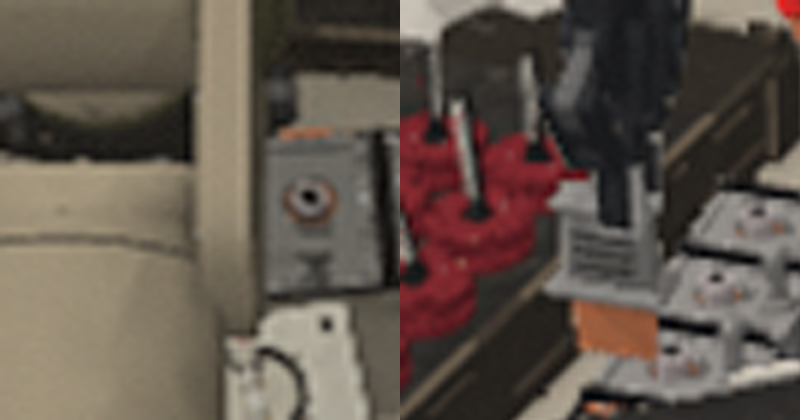

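```bash
cat >> h.py <<'E'
def proj(d,P):
    f=192/np.tan(np.radians(float(d['vertical_fov']))/2)
    c=np.array(d['attitude']).T@(np.array(P)-np.array(d['eye']))
    return np.array([float(d['cx'])+f*c[0]/-c[2], float(d['cy'])-f*c[1]/-c[2]])
E
python3 - <<'E'
from h import *
e=dict(np.load('side2.npz'))
a=np.radians(5.87); ex=np.array([np.cos(a),np.sin(a),0]); ey=np.array([-np.sin(a),np.cos(a),0])
o=np.array([.6429,.1374,.1408])+.009*ex+np.array([0,0,.0164])
for n,x,y,z,q in(('bladeL',20,2,-62,(189.7,198)),('bladeR',-20,2,-62,(202.8,199.5)),('colL',28,15,-26,(186.3,188.7)),('colR',-28,15,-26,(203.3,191.3)),('rimL',24,11,23,(0,0))):
    P=o+ex*x/1e3+ey*y/1e3+np.array([0,0,z/1e3]); print(n,proj(e,P),q, proj(e,P+.005*ex)-proj(e,P))
# block left end: bar nearest
s=np.array([.6514,.1388,.0])
for x,y in((28,19.5),(-28,19.5),(38,36),(-38,36)):
    print(x,proj(e,s+ex*x/1e3+ey*y/1e3+[0,0,.046]))
E
```

```text
bladeL [189.66481182 197.94889937] (189.7, 198) [-1.67172264 -0.27377429]
bladeR [203.14758684 200.15694335] (202.8, 199.5) [-1.6960202  -0.27775344]
colL [184.28623187 189.25662343] (186.3, 188.7) [-1.70742945 -0.27243493]
colR [203.62653122 192.34253309] (203.3, 191.3) [-1.74318662 -0.27814029]
rimL [184.8851333  173.39916981] (0, 0) [-1.74480864 -0.26340489]
28 [185.98576651 215.31631094]
-28 [204.65173225 218.5537755 ]
38 [180.45590886 218.14398687]
-38 [206.03835084 222.63336949]
```

{"fn": "apply_moves", "kwargs": {"series": [[0,0.5,20,0,0,0,0],[0,0,20,0,0,0,0],[0,0,0,0,0,0,0],[0,0,0,0,0,0,0],[0,0,5,0,0,0,0],[0,0,5,0,0,0,0],[0,0,5,0,0,0,0],[0,0,0,0,0,0,0]]}}

```text
time_s: 9.3
position: [0.6421, 0.1379, 0.0838]
tool_rot: [[-0.995, -0.102, -0.001], [-0.102, 0.995, -0.0], [0.001, 0.0, -1.0]]
ft_force: [-1.6, -0.8, -0.8]
grip_width: 0.0158
gripper_force: 59.9
```

```bash
python3 -c "
from h import *
plan(.64245,.13788,.0546,5.87);print(telemetry.observe()['wrist_torque'])"
```

```text
pos [0.6421 0.1379 0.0838] yaw 5.87 tilt [-0.06 -0.  ] turn 0.0 shift [-0.4 -0.1 29.2] w 0.0158 f [-1.6 -0.8 -0.8] t 9.3
[ 0.01819062  0.07805885 -0.00472816]
```

In the slot (blade end at about 38 mm, little force). I go on slowly.

{"fn": "apply_moves", "kwargs": {"series": [[0,0,6,0,0,0,0],[0,0,6,0,0,0,0],[0,0,6,0,0,0,0],[0,0,6,0,0,0,0],[0,0,2,0,0,0,0],[0,0,0,0,0,0,0]]}}

```text
time_s: 10.05
position: [0.6423, 0.1379, 0.0582]
tool_rot: [[-0.995, -0.102, -0.0], [-0.102, 0.995, -0.0], [0.0, -0.0, -1.0]]
ft_force: [0.1, -0.2, -0.6]
grip_width: 0.0158
gripper_force: 59.9
```

{"fn": "apply_moves", "kwargs": {"series": [[0,0,1.5,0,0,0,0],[0,0,1.5,0,0,0,0],[0,0,1,0,0,0,0],[0,0,0,0,0,0,0]]}}

```text
time_s: 10.55
position: [0.6423, 0.138, 0.0548]
tool_rot: [[-0.995, -0.102, 0.0], [-0.102, 0.995, 0.0], [-0.0, 0.0, -1.0]]
ft_force: [-2.6, 0.6, 3.8]
grip_width: 0.0161
gripper_force: 60.4
```

{"fn": "apply_moves", "kwargs": {"series": [[0,0,1,0,0,0,0],[0,0,1,0,0,0,0],[0,0,0,0,0,0,0]]}}

```text
time_s: 10.92
position: [0.6423, 0.1381, 0.0547]
tool_rot: [[-0.995, -0.103, 0.002], [-0.103, 0.995, 0.0], [-0.002, -0.0, -1.0]]
ft_force: [-7.8, 0.5, 15.9]
grip_width: 0.0158
gripper_force: 61.9
```

{"fn": "apply_moves", "kwargs": {"series": [[0,0,-1,0,0,0,0],[0,0,0,0,0,0,0.4],[0,0,0,0,0,0,0.4],[0,0,0,0,0,0,0.4],[0,0,0,0,0,0,0.4],[0,0,-8,0,0,0,0.4],[0,0,-20,0,0,0,0.4],[0,0,-30,0,0,0,0.4],[0,0,-30,0,0,0,0.4],[0,0,0,0,0,0,0.4]]}}

```text
time_s: 12.18
position: [0.6435, 0.138, 0.1444]
tool_rot: [[-0.995, -0.102, 0.006], [-0.102, 0.995, 0.0], [-0.006, -0.0, -1.0]]
ft_force: [0.8, 0.4, -0.9]
grip_width: 0.0341
gripper_force: 0.0
```

```bash
python3 - <<'E'
from h import *
plan(.6577,.0768,.0615,5.87)
e=snap('side','side3'); d=snap('top','top3')
cv2.imwrite('pics/c4.png',np.hstack([cv2.resize(e['frame'][140:230,160:250],None,fx=5,fy=5,interpolation=cv2.INTER_CUBIC),cv2.resize(d['frame'][130:175,190:220],None,fx=10,fy=10,interpolation=cv2.INTER_CUBIC)])[:,:,::-1])
E
```

```text
pos [0.6435 0.138  0.1444] yaw 5.88 tilt [0.32 0.01] turn 0.01 shift [ -7.9 -62.3  82.9] w 0.0341 f [ 0.8  0.4 -0.9] t 12.175
```

View pics/c4.png

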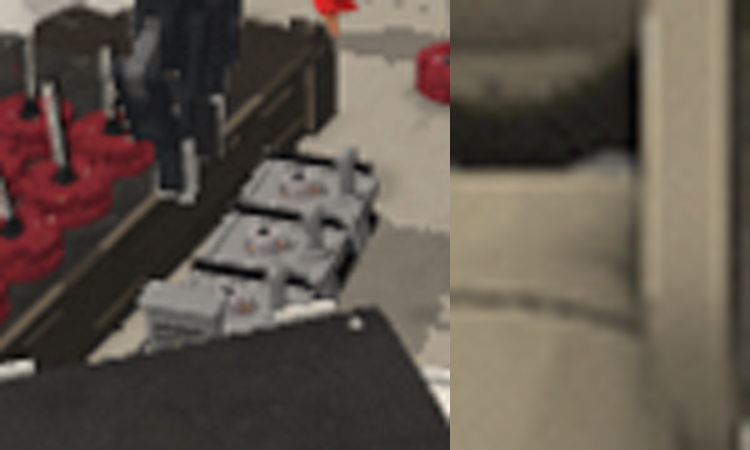

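The side view shows the blade seated in the left end (crop 185,310) with the fingers clear. Next I tap the left bolt.

{"fn": "apply_moves", "kwargs": {"series": [[-4,-31,0,0,0,0,0],[-4,-31.3,0,0,0,0,0],[0,0,0,0,0,0,0],[0,0,0,0,0,0,0],[0,0,40,0,0,0,0],[0,0,25,0,0,0,0],[0,0,13,0,0,0,0],[0,0,0,0,0,0,0],[0,0,0,0,0,0,0]], "grip_force": 30}}

```text
time_s: 13.4
position: [0.6572, 0.077, 0.0645]
tool_rot: [[-0.995, -0.103, 0.002], [-0.103, 0.995, -0.0], [-0.002, -0.0, -1.0]]
ft_force: [-0.8, -0.7, -0.3]
grip_width: -0.0001
gripper_force: 0.0
```

```bash
python3 -c "
from h import *
plan(.6577,.0768,.0555,5.87)"
```

```text
pos [0.6572 0.077  0.0645] yaw 5.89 tilt [ 0.11 -0.  ] turn 0.02 shift [-0.5 -0.2  9. ] w -0.0001 f [-0.8 -0.7 -0.3] t 13.4
```

{"fn": "apply_moves", "kwargs": {"series": [[0,0,4,0,0,0,0],[0,0,3,0,0,0,0],[0,0,1,0,0,0,0],[0,0,1,0,0,0,0],[0,0,0,0,0,0,0]]}}

```text
time_s: 14.02
position: [0.6566, 0.0767, 0.0543]
tool_rot: [[-0.995, -0.102, -0.0], [-0.102, 0.995, -0.0], [0.0, 0.0, -1.0]]
ft_force: [0.5, 0.4, -1.1]
grip_width: 0.0001
gripper_force: 0.0
```

{"fn": "apply_moves", "kwargs": {"series": [[0,0,0.7,0,0,0,0],[0,0,0.7,0,0,0,0],[0,0,0,0,0,0,0]]}}

```text
time_s: 14.4
position: [0.6566, 0.0767, 0.0529]
tool_rot: [[-0.995, -0.102, -0.0], [-0.102, 0.995, 0.0], [0.0, 0.0, -1.0]]
ft_force: [0.1, 0.6, 0.6]
grip_width: -0.0001
gripper_force: 0.0
```

{"fn": "apply_moves", "kwargs": {"series": [[0,0,0.8,0,0,0,0],[0,0,0.7,0,0,0,0],[0,0,0,0,0,0,0]]}}

```text
time_s: 14.78
position: [0.6566, 0.0767, 0.0513]
tool_rot: [[-0.995, -0.102, -0.0], [-0.102, 0.995, 0.0], [0.0, 0.0, -1.0]]
ft_force: [0.2, 0.3, -0.3]
grip_width: 0.0004
gripper_force: 0.0
```

{"fn": "apply_moves", "kwargs": {"series": [[0,0,0.8,0,0,0,0],[0,0,0,0,0,0,0]]}}

```text
time_s: 15.02
position: [0.6566, 0.0767, 0.0506]
tool_rot: [[-0.995, -0.102, -0.0], [-0.102, 0.995, 0.0], [0.0, 0.0, -1.0]]
ft_force: [1.0, -0.2, 0.1]
grip_width: -0.0002
gripper_force: 0.0
```

{"fn": "apply_moves", "kwargs": {"series": [[0,0,0.8,0,0,0,0],[0,0,0.6,0,0,0,0],[0,0,0,0,0,0,0]]}}

```text
time_s: 15.4
position: [0.6566, 0.0767, 0.0492]
tool_rot: [[-0.995, -0.102, -0.0], [-0.102, 0.995, 0.0], [0.0, 0.0, -1.0]]
ft_force: [0.6, 0.5, -0.8]
grip_width: 0.0003
gripper_force: 0.0
```

{"fn": "apply_moves", "kwargs": {"series": [[0,0,0.6,0,0,0,0],[0,0,0,0,0,0,0]]}}

```text
time_s: 15.65
position: [0.6566, 0.0768, 0.0486]
tool_rot: [[-0.995, -0.102, -0.0], [-0.102, 0.995, -0.0], [0.0, 0.0, -1.0]]
ft_force: [-0.5, -0.4, 0.3]
grip_width: 0.0002
gripper_force: 0.0
```

{"fn": "apply_moves", "kwargs": {"series": [[0,0,0.6,0,0,0,0],[0,0,0.5,0,0,0,0],[0,0,0,0,0,0,0]]}}

```text
time_s: 16.02
position: [0.6566, 0.0767, 0.0475]
tool_rot: [[-0.995, -0.102, -0.0], [-0.102, 0.995, -0.0], [0.0, -0.0, -1.0]]
ft_force: [0.1, 0.1, 0.3]
grip_width: 0.0002
gripper_force: 0.0
```

```bash
python3 - <<'E'
from h import *
e=snap('side','side4')
cv2.imwrite('pics/c5.png',cv2.resize(e['frame'][160:220,180:250],None,fx=9,fy=9,interpolation=cv2.INTER_CUBIC)[:,:,::-1])
o=dict(np.load('side0.npz'))
for n,p in(('L',(.6577,.0768,.0555)),('M',(.6647,.0097,.0555)),('R',(.6717,-.0578,.0555)),('tip',(.6566,.0767,.0475))): print(n,proj(e,p))
E
```

```text
L [204.97532449 198.26055052]
M [212.3600223  186.27423285]
R [219.21862128 175.16364706]
tip [205.45380657 200.53789816]
```

View pics/c5.png

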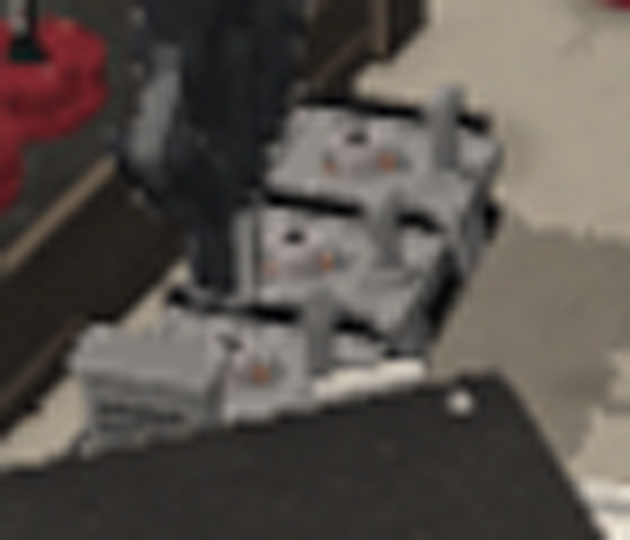

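```bash
python3 - <<'E'
from h import *
np.set_printoptions(linewidth=220,suppress=True)
e=dict(np.load('side4.npz'))
for v in range(176,202,2):
    print(v,[(u,)+tuple(int(k) for k in (world(e,u,v)*1000).round()) for u in range(200,211,2)])
e=dict(np.load('side3.npz')); print(proj(e,(.6435,.138,.1444)),proj(e,(.6417,.155,.1444)))
E
```

```text
176 [(200, 640, 132, 169), (202, 640, 122, 163), (204, 650, 90, 142), (206, 643, 90, 144), (208, 646, 73, 134), (210, 699, -45, 53)]
178 [(200, 639, 134, 163), (202, 640, 121, 156), (204, 659, 72, 123), (206, 644, 90, 137), (208, 648, 69, 123), (210, 694, -36, 52)]
180 [(200, 643, 129, 153), (202, 639, 124, 152), (204, 642, 107, 141), (206, 644, 90, 130), (208, 651, 65, 114), (210, 688, -23, 54)]
182 [(200, 655, 106, 131), (202, 644, 115, 139), (204, 642, 107, 134), (206, 646, 88, 122), (208, 646, 75, 114), (210, 687, -21, 48)]
184 [(200, 731, -35, 21), (202, 657, 92, 115), (204, 643, 106, 127), (206, 648, 83, 112), (208, 646, 75, 108), (210, 681, -6, 50)]
186 [(200, 733, -38, 12), (202, 658, 90, 107), (204, 652, 89, 107), (206, 647, 88, 108), (208, 645, 79, 103), (210, 671, 14, 58)]
188 [(200, 732, -35, 5), (202, 659, 89, 99), (204, 653, 89, 100), (206, 651, 80, 96), (208, 645, 79, 96), (210, 671, 14, 50)]
190 [(200, 731, -32, 0), (202, 660, 88, 91), (204, 654, 88, 92), (206, 650, 82, 90), (208, 645, 79, 89), (210, 669, 19, 46)]
192 [(200, 689, 46, 51), (202, 663, 84, 81), (204, 653, 90, 87), (206, 649, 85, 85), (208, 647, 76, 80), (210, 663, 32, 48)]
194 [(200, 686, 52, 48), (202, 680, 52, 49), (204, 677, 44, 45), (206, 670, 45, 48), (208, 663, 46, 50), (210, 657, 44, 50)]
196 [(200, 681, 63, 49), (202, 677, 58, 47), (204, 669, 61, 51), (206, 664, 57, 50), (208, 659, 54, 49), (210, 651, 55, 52)]
198 [(200, 645, 131, 94), (202, 639, 130, 96), (204, 635, 127, 94), (206, 654, 76, 57), (208, 649, 74, 57), (210, 648, 64, 51)]
200 [(200, 639, 143, 97), (202, 634, 140, 96), (204, 630, 137, 96), (206, 651, 85, 56), (208, 649, 75, 50), (210, 646, 67, 46)]
[198.38991537 184.38211453] [196.17812949 187.69865783]
```

The image shows the real fingertips about 30 mm above the reported TCP: tip z≈0.080, pixel (205,192), with the head clear below at (206,198). xy agrees. I continue down until contact.

{"fn": "apply_moves", "kwargs": {"series": [[0,0,5,0,0,0,0],[0,0,5,0,0,0,0],[0,0,3,0,0,0,0],[0,0,1.5,0,0,0,0],[0,0,1.5,0,0,0,0],[0,0,0,0,0,0,0]]}}

```text
time_s: 16.82
position: [0.6566, 0.0768, 0.0315]
tool_rot: [[-0.995, -0.102, -0.0], [-0.102, 0.995, 0.0], [0.0, 0.0, -1.0]]
ft_force: [0.3, 1.2, -0.1]
grip_width: -0.0
gripper_force: 0.0
```

{"fn": "apply_moves", "kwargs": {"series": [[0,0,1,0,0,0,0],[0,0,1,0,0,0,0],[0,0,0,0,0,0,0]]}}

```text
time_s: 17.2
position: [0.6566, 0.0767, 0.0294]
tool_rot: [[-0.995, -0.102, -0.0], [-0.102, 0.995, -0.0], [0.0, -0.0, -1.0]]
ft_force: [0.4, -0.3, -0.7]
grip_width: 0.0002
gripper_force: 0.0
```

{"fn": "apply_moves", "kwargs": {"series": [[0,0,1,0,0,0,0],[0,0,1,0,0,0,0],[0,0,0,0,0,0,0]]}}

```text
time_s: 17.58
position: [0.6566, 0.0768, 0.0274]
tool_rot: [[-0.995, -0.102, -0.0], [-0.102, 0.995, 0.0], [0.0, 0.0, -1.0]]
ft_force: [-0.4, -0.0, -1.0]
grip_width: -0.0001
gripper_force: 0.0
```

{"fn": "apply_moves", "kwargs": {"series": [[0,0,1,0,0,0,0],[0,0,1,0,0,0,0],[0,0,0,0,0,0,0]]}}

```text
time_s: 17.95
position: [0.6567, 0.0767, 0.0255]
tool_rot: [[-0.995, -0.102, 0.0], [-0.102, 0.995, -0.0], [-0.0, -0.0, -1.0]]
ft_force: [-0.5, 0.7, -0.7]
grip_width: 0.0003
gripper_force: 0.1
```

```bash
python3 - <<'E'
from h import *
plan(.6577,.0768,.0555,5.87)
e=snap('side','side5')
for v in range(186,206,2):
    print(v,[(u,)+tuple(int(k) for k in (world(e,u,v)*1000).round()) for u in range(200,211,2)])
E
```

```text
pos [0.6567 0.0767 0.0255] yaw 5.87 tilt [ 0. -0.] turn 0.0 shift [ -1.   -0.1 -30. ] w 0.0003 f [-0.5  0.7 -0.7] t 17.95
186 [(200, 642, 132, 136), (202, 639, 126, 133), (204, 641, 111, 123), (206, 644, 93, 112), (208, 643, 81, 105), (210, 672, 11, 56)]
188 [(200, 649, 120, 120), (202, 643, 120, 121), (204, 641, 111, 117), (206, 643, 95, 106), (208, 643, 83, 99), (210, 671, 15, 51)]
190 [(200, 728, -27, 4), (202, 650, 106, 105), (204, 642, 111, 110), (206, 648, 86, 93), (208, 644, 82, 91), (210, 671, 15, 44)]
192 [(200, 688, 48, 52), (202, 660, 89, 85), (204, 653, 89, 87), (206, 649, 85, 85), (208, 646, 78, 81), (210, 660, 37, 53)]
194 [(200, 686, 54, 49), (202, 660, 90, 79), (204, 655, 87, 78), (206, 652, 80, 74), (208, 646, 79, 75), (210, 658, 42, 49)]
196 [(200, 680, 66, 51), (202, 663, 85, 68), (204, 656, 86, 70), (206, 648, 89, 74), (208, 645, 81, 69), (210, 652, 54, 51)]
198 [(200, 646, 130, 94), (202, 639, 130, 96), (204, 635, 127, 95), (206, 649, 87, 65), (208, 646, 81, 62), (210, 651, 56, 45)]
200 [(200, 639, 144, 98), (202, 636, 138, 94), (204, 631, 135, 94), (206, 652, 82, 54), (208, 649, 75, 51), (210, 644, 71, 49)]
202 [(200, 639, 145, 91), (202, 631, 147, 95), (204, 632, 134, 86), (206, 651, 85, 49), (208, 649, 75, 43), (210, 640, 81, 49)]
204 [(200, 639, 144, 84), (202, 633, 144, 85), (204, 632, 134, 79), (206, 647, 93, 48), (208, 643, 88, 46), (210, 636, 89, 48)]
```

{"fn": "apply_moves", "kwargs": {"series": [[0,0,0.7,0,0,0,0],[0,0,0.7,0,0,0,0],[0,0,0,0,0,0,0]]}}

```text
time_s: 18.38
position: [0.6566, 0.0767, 0.024]
tool_rot: [[-0.995, -0.102, -0.0], [-0.102, 0.995, -0.0], [0.0, -0.0, -1.0]]
ft_force: [0.2, -0.6, 0.3]
grip_width: 0.0001
gripper_force: 0.2
```

{"fn": "apply_moves", "kwargs": {"series": [[0,0,0.7,0,0,0,0],[0,0,0.7,0,0,0,0],[0,0,0,0,0,0,0]]}}

```text
time_s: 18.75
position: [0.6566, 0.0767, 0.0226]
tool_rot: [[-0.995, -0.102, -0.0], [-0.102, 0.995, -0.0], [0.0, -0.0, -1.0]]
ft_force: [0.6, 0.0, 0.8]
grip_width: -0.0002
gripper_force: 0.1
```

{"fn": "apply_moves", "kwargs": {"series": [[0,0,0.7,0,0,0,0],[0,0,0.7,0,0,0,0],[0,0,0,0,0,0,0]]}}

```text
time_s: 19.12
position: [0.6566, 0.0767, 0.0212]
tool_rot: [[-0.995, -0.102, -0.0], [-0.102, 0.995, 0.0], [0.0, 0.0, -1.0]]
ft_force: [0.6, 0.4, 0.4]
grip_width: 0.0004
gripper_force: 0.1
```

{"fn": "apply_moves", "kwargs": {"series": [[0,0,0.7,0,0,0,0],[0,0,0.7,0,0,0,0],[0,0,0,0,0,0,0]]}}

```text
time_s: 19.5
position: [0.6567, 0.0768, 0.0206]
tool_rot: [[-0.995, -0.102, 0.0], [-0.102, 0.995, -0.0], [-0.0, -0.0, -1.0]]
ft_force: [-2.8, -0.4, 6.0]
grip_width: 0.0
gripper_force: 2.7
```

{"fn": "apply_moves", "kwargs": {"series": [[0,0,0.7,0,0,0,0],[0,0,0.7,0,0,0,0],[0,0,0,0,0,0,0]]}}

```text
time_s: 19.88
position: [0.6568, 0.0767, 0.0205]
tool_rot: [[-0.995, -0.102, 0.001], [-0.102, 0.995, -0.0], [-0.001, -0.0, -1.0]]
ft_force: [-6.2, -0.6, 13.9]
grip_width: -0.0001
gripper_force: 7.0
```

```bash
python3 - <<'E'
from h import *
plan(.6577,.0768,.0555,5.87)
e=snap('side','side6')
for v in range(190,206,1):
    print(v,[(u,)+tuple(int(k) for k in (world(e,u,v)*1000).round()) for u in range(203,211,1)])
E
```

```text
pos [0.6568 0.0767 0.0205] yaw 5.88 tilt [ 0.07 -0.02] turn 0.01 shift [ -0.9  -0.  -35. ] w -0.0001 f [-6.2 -0.6 13.9] t 19.875
190 [(203, 641, 117, 114), (204, 642, 110, 109), (205, 641, 105, 106), (206, 642, 97, 101), (207, 646, 84, 92), (208, 646, 78, 89), (209, 645, 72, 85), (210, 672, 13, 42)]
191 [(203, 645, 111, 106), (204, 640, 114, 108), (205, 641, 106, 104), (206, 641, 99, 99), (207, 647, 82, 87), (208, 644, 81, 87), (209, 647, 69, 79), (210, 667, 22, 45)]
192 [(203, 655, 92, 88), (204, 643, 109, 102), (205, 642, 104, 99), (206, 651, 81, 82), (207, 648, 80, 82), (208, 646, 78, 82), (209, 647, 70, 76), (210, 170, 1015, 782)]
193 [(203, 658, 87, 80), (204, 655, 86, 81), (205, 651, 87, 82), (206, 648, 86, 83), (207, 647, 82, 80), (208, 645, 80, 80), (209, 647, 70, 73), (210, 659, 40, 51)]
194 [(203, 658, 88, 78), (204, 654, 89, 79), (205, 650, 89, 80), (206, 650, 84, 77), (207, 648, 81, 76), (208, 645, 81, 76), (209, 646, 71, 70), (210, 655, 48, 53)]
195 [(203, 656, 92, 77), (204, 656, 85, 72), (205, 651, 88, 76), (206, 649, 87, 76), (207, 649, 80, 71), (208, 645, 80, 72), (2
[... 1009 characters left out ...]
70, 44), (210, 642, 75, 49)]
202 [(203, 627, 149, 97), (204, 631, 134, 86), (205, 654, 85, 49), (206, 651, 84, 49), (207, 649, 83, 48), (208, 647, 79, 46), (209, 644, 79, 47), (210, 641, 78, 47)]
203 [(203, 631, 141, 87), (204, 631, 136, 84), (205, 653, 88, 47), (206, 649, 88, 48), (207, 646, 88, 49), (208, 645, 83, 46), (209, 643, 81, 45), (210, 638, 84, 48)]
204 [(203, 630, 144, 86), (204, 631, 137, 81), (205, 649, 96, 50), (206, 648, 91, 46), (207, 644, 93, 49), (208, 643, 87, 45), (209, 640, 87, 46), (210, 636, 89, 49)]
205 [(203, 631, 143, 82), (204, 630, 138, 79), (205, 646, 101, 50), (206, 643, 101, 51), (207, 643, 94, 46), (208, 642, 91, 45), (209, 637, 94, 48), (210, 533, 294, 208)]
```

{"fn": "apply_moves", "kwargs": {"series": [[0,0,-10,0,0,0,0],[0,0,-10,0,0,0,0],[0,-34,0,0,0,0,0],[0,-34,0,0,0,0,0],[0,0,0,0,0,0,0],[0,0,10,0,0,0,0],[0,0,5,0,0,0,0],[0,0,0,0,0,0,0],[0,0,0,0,0,0,0]]}}

```text
time_s: 21.05
position: [0.6636, 0.0099, 0.0261]
tool_rot: [[-0.995, -0.104, 0.001], [-0.104, 0.995, -0.001], [-0.001, -0.001, -1.0]]
ft_force: [-7.8, -0.3, 21.1]
grip_width: 0.0001
gripper_force: 10.2
```

{"fn": "apply_moves", "kwargs": {"series": [[0,0,1,0,0,0,0],[0,0,1,0,0,0,0],[0,0,0.7,0,0,0,0],[0,0,0,0,0,0,0]]}}

```text
time_s: 21.55
position: [0.6637, 0.0099, 0.0258]
tool_rot: [[-0.995, -0.104, 0.003], [-0.104, 0.995, -0.002], [-0.003, -0.002, -1.0]]
ft_force: [-15.9, -1.6, 36.2]
grip_width: -0.0002
gripper_force: 18.2
```

{"fn": "apply_moves", "kwargs": {"series": [[0,0,-10,0,0,0,0],[0,0,-35,0,0,0,0.4],[0,0,-20,0,0,0,0.4],[0,0,0,0,0,0,0.4],[0,0,0,0,0,0,0.4]], "grip_force": 25}}

```text
time_s: 22.18
position: [0.6629, 0.0097, 0.0843]
tool_rot: [[-0.995, -0.103, -0.002], [-0.103, 0.995, 0.0], [0.002, 0.001, -1.0]]
ft_force: [-0.4, 0.6, -0.6]
grip_width: 0.0342
gripper_force: 0.0
```

```bash
python3 - <<'E'
from h import *
d=dict(np.load('top0.npz')); p=lambda x,y:(187+(x+.5)/7.5-.5,132+(y+.5)/7.5-.5)
print('bars in image',[world(d,*p(*q),.08).round(4) for q in((305,237),(474,225),(643,213))])
a=np.radians(5.87); ex=np.array([np.cos(a),np.sin(a)]); b=np.array([.6577,.0768])-.032*ex; print('bar',b)
plan(b[0],b[1],.0287,5.87)
th=np.radians(np.arange(0,61,5)); u=62*np.cos(th)-30*np.sin(th); w=62*np.sin(th)+30*np.cos(th)
print(np.c_[np.degrees(th)[1:],np.diff(u),-np.diff(w)].round(2))
# side view: head heights
e=snap('side','side7')
for n,q in(('L',(.6577,.0768)),('M',(.6647,.0097)),('R',(.6717,-.0578))):
    c=proj(e,(*q,.053)).round().astype(int); H=np.array([world(e,u,v) for u in range(c[0]-5,c[0]+6) for v in range(c[1]-5,c[1]+6)])
    m=np.hypot(H[:,0]-q[0],H[:,1]-q[1])<.007; print(n,m.sum(),np.median(H[m,2]).round(4))
E
```

```text
bars in image [array([0.6186, 0.0729, 0.08  ]), array([0.6245, 0.0061, 0.08  ]), array([ 0.6304, -0.0607,  0.08  ])]
bar [0.62586779 0.07352731]
pos [0.6629 0.0097 0.0843] yaw 5.91 tilt [-0.13  0.03] turn 0.04 shift [30.3 67.3 55.6] w 0.0342 f [-0.4  0.6 -0.6] t 22.175
[[ 5.   -2.85 -5.29]
 [10.   -3.3  -5.02]
 [15.   -3.73 -4.71]
 [20.   -4.12 -4.37]
 [25.   -4.49 -4.  ]
 [30.   -4.82 -3.59]
 [35.   -5.11 -3.16]
 [40.   -5.37 -2.7 ]
 [45.   -5.58 -2.22]
 [50.   -5.76 -1.72]
 [55.   -5.88 -1.22]
 [60.   -5.97 -0.7 ]]
L 6 0.0504
M 12 0.0565
R 9 0.0583
```

Left is the loose one: contact came 5.6 mm lower than on the middle bolt, and the depth image shows its head at 50 mm against 56 and 58 mm. Next is the left lift bar.

{"fn": "apply_moves", "kwargs": {"series": [[15.5,33.6,0,0,0,0,0.4],[15.5,33.7,0,0,0,0,0.4],[0,0,0,0,0,0,0.4],[0,0,10,0,0,0,0.4],[0,0,10,0,0,0,0.4],[0,0,0,0,0,0,0.4],[0,0,0,0,0,0,0.4]]}}

```text
time_s: 23.1
position: [0.6261, 0.0725, 0.0657]
tool_rot: [[-0.995, -0.102, -0.0], [-0.102, 0.995, 0.0], [0.0, 0.0, -1.0]]
ft_force: [-0.2, 0.8, 0.2]
grip_width: 0.034
gripper_force: 0.0
```

```bash
python3 - <<'E'
from h import *
plan(.6255,.0735,.0287,5.87)
e=snap('side','side8')
cv2.imwrite('pics/c6.png',cv2.resize(e['frame'][150:220,180:260],None,fx=8,fy=8,interpolation=cv2.INTER_CUBIC)[:,:,::-1])
E
```

```text
pos [0.6261 0.0725 0.0657] yaw 5.84 tilt [-0.  0.] turn -0.03 shift [ 0.5  1.1 37. ] w 0.034 f [-0.2  0.8  0.2] t 23.1
```

View pics/c6.png

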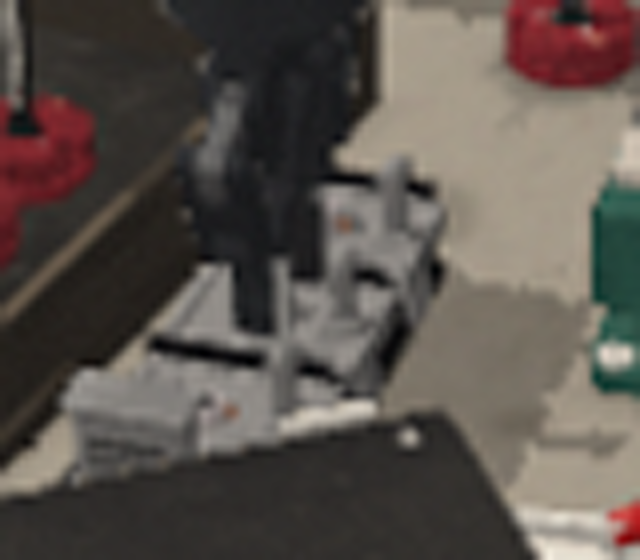

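```bash
python3 - <<'E'
from h import *
e=dict(np.load('side0.npz')); f=dict(np.load('side8.npz'))
a=np.radians(5.87); ex=np.array([np.cos(a),np.sin(a)]);ey=np.array([-ex[1],ex[0]])
for n,q in(('L',(.6577,.0768)),('M',(.6647,.0097)),('R',(.6717,-.0578))):
    b=np.array(q)-.032*ex; print(n,'bar top/ctr/web',proj(e,(*b,.08)),proj(e,(*b,.0745)),proj(e,(*b,.055)))
    c=proj(e,(*b,.0745)).round().astype(int)
    H=np.array([world(e,u,v) for u in range(c[0]-7,c[0]+8) for v in range(c[1]-7,c[1]+8)])
    H=H[(H[:,2]>.063)&(H[:,2]<.09)]; l=(H[:,:2]-np.array(q))@np.c_[ex,ey]
    m=(abs(l[:,0]+.032)<.03)&(abs(l[:,1])<.02); print(m.sum(),(l[m].mean(0)*1000).round(1),(l[m].min(0)*1000).round(1),(l[m].max(0)*1000).round(1))
t=np.array([.6261,.0725]); 
for s in(-11,0,11): print('finger L tip',s,proj(f,(*(t+ex*s/1e3+ey*.0243),.095)))
E
```

```text
L bar top/ctr/web [214.95633578 193.02272911] [215.02199649 194.58648935] [215.25224503 200.07003523]
28 [-34.   3.] [-38.1 -10.1] [-28.2   9.6]
M bar top/ctr/web [222.04486241 181.06446251] [222.0913083  182.59165382] [222.25425103 187.94938752]
28 [-33.8   3. ] [-38.8  -6.3] [-26.4  10.5]
R bar top/ctr/web [228.62070845 169.99408496] [228.65060009 171.48527681] [228.75551067 176.71890743]
22 [-34.6   3.5] [-39.8  -9.2] [-28.6  10.7]
finger L tip -11 [215.78308794 193.62303553]
finger L tip 0 [212.11483626 193.03901593]
finger L tip 11 [208.46081667 192.45726221]
```

{"fn": "apply_moves", "kwargs": {"series": [[0,1,12,0,0,0,0.4],[0,0,12,0,0,0,0.4],[0,0,8,0,0,0,0.4],[0,0,4,0,0,0,0.4],[0,0,0,0,0,0,0.4],[0,0,0,0,0,0,0.4]]}}

```text
time_s: 23.9
position: [0.626, 0.0739, 0.0302]
tool_rot: [[-0.995, -0.102, 0.001], [-0.102, 0.995, -0.0], [-0.001, -0.0, -1.0]]
ft_force: [0.0, -0.1, -0.8]
grip_width: 0.0343
gripper_force: 0.0
```

{"fn": "apply_moves", "kwargs": {"series": [[0,0,0,0,0,0,0],[0,0,0,0,0,0,0],[0,0,0,0,0,0,0],[0,0,0,0,0,0,0],[0,0,0,0,0,0,0]], "grip_force": 25}}

```text
time_s: 24.52
position: [0.6257, 0.0745, 0.03]
tool_rot: [[-0.995, -0.102, -0.0], [-0.102, 0.995, 0.001], [-0.0, 0.001, -1.0]]
ft_force: [-0.8, 5.5, 1.5]
grip_width: 0.0149
gripper_force: 25.7
```

{"fn": "apply_moves", "kwargs": {"series": [[0,0.8,0,0,0,0,0],[-2.85,0,-5.3,0,0,0,0],[-3.3,0,-5,0,0,0,0],[-3.7,0,-4.7,0,0,0,0],[-4.1,0,-4.4,0,0,0,0],[0,0,0,0,0,0,0]], "grip_force": 30}}

```text
time_s: 25.28
position: [0.6399, 0.0761, 0.0495]
tool_rot: [[-0.995, -0.102, 0.0], [-0.102, 0.995, -0.0], [-0.0, -0.0, -1.0]]
ft_force: [-2.3, 1.0, -3.1]
grip_width: 0.0151
gripper_force: 29.4
```

```bash
python3 - <<'E'
from h import *
plan(.6257,.0745,.03,5.87)
e=snap('side','side9')
cv2.imwrite('pics/c7.png',cv2.resize(e['frame'][150:220,180:260],None,fx=8,fy=8,interpolation=cv2.INTER_CUBIC)[:,:,::-1])
E
```

```text
pos [0.6399 0.0761 0.0495] yaw 5.87 tilt [ 0.03 -0.01] turn 0.0 shift [14.3 -0.1 19.5] w 0.0151 f [-2.3  1.  -3.1] t 25.275
```

View pics/c7.png

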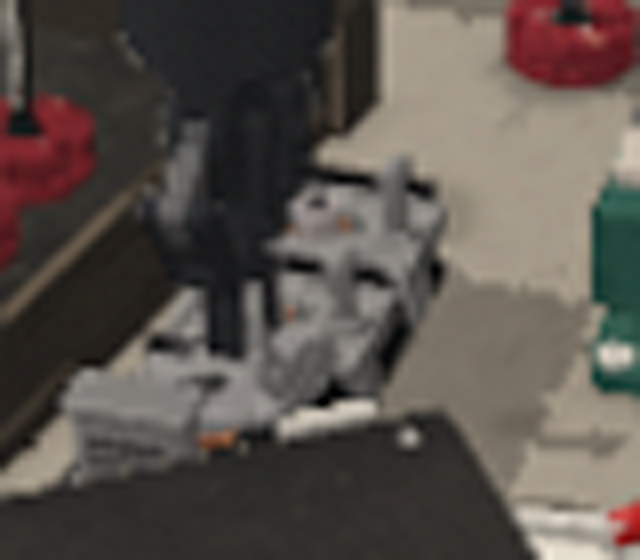

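The left cover is lifting with the bar (its plate is raised at crop 260,380) and forces are small. I continue the arc.

{"fn": "apply_moves", "kwargs": {"series": [[-4.5,0,-4,0,0,0,0],[-4.8,0,-3.6,0,0,0,0],[-5.1,0,-3.2,0,0,0,0],[-5.4,0,-2.7,0,0,0,0],[0,0,0,0,0,0,0]]}}

```text
time_s: 25.95
position: [0.6597, 0.0781, 0.063]
tool_rot: [[-0.995, -0.102, 0.001], [-0.102, 0.995, -0.0], [-0.0, -0.0, -1.0]]
ft_force: [-2.5, 1.1, -1.3]
grip_width: 0.0149
gripper_force: 29.6
```

{"fn": "apply_moves", "kwargs": {"series": [[-5.6,0,-2.2,0,0,0,0],[-5.8,0,-1.7,0,0,0,0],[-5.9,0,-1.2,0,0,0,0],[-6,0,-0.7,0,0,0,0],[0,0,0,0,0,0,0],[0,0,0,0,0,0,0]]}}

```text
time_s: 26.7
position: [0.6826, 0.0805, 0.0689]
tool_rot: [[-0.995, -0.102, 0.001], [-0.102, 0.995, -0.0], [-0.001, -0.0, -1.0]]
ft_force: [-3.3, 0.2, 3.3]
grip_width: 0.015
gripper_force: 30.3
```

```bash
python3 - <<'E'
from h import *
plan(.6257,.0745,.03,5.87)
e=snap('side','side10'); d=snap('top','top10')
A=cv2.resize(e['frame'][150:220,180:245],None,fx=7,fy=7,interpolation=cv2.INTER_CUBIC)
B=cv2.resize(d['frame'][130:200,190:230],None,fx=7,fy=7,interpolation=cv2.INTER_CUBIC)
cv2.imwrite('pics/c8.png',np.hstack([A,B])[:,:,::-1])
# plate plane: points of left cover region in block frame
a=np.radians(5.87); ex=np.array([np.cos(a),np.sin(a)]);ey=np.array([-ex[1],ex[0]])
H=np.array([world(e,u,v) for u in range(185,230) for v in range(165,212)]); l=(H[:,:2]-np.array([.6577,.0768]))@np.c_[ex,ey]
m=(abs(l[:,1])<.027)&(l[:,0]>-.02)&(l[:,0]<.03)&(H[:,2]>.04)&(H[:,2]<.125)
for r in sorted((np.c_[l,H[:,2]][m]*1000).round().astype(int).tolist()): print(r,end=' ')
E
```

```text
pos [0.6826 0.0805 0.0689] yaw 5.87 tilt [ 0.05 -0.01] turn 0.0 shift [57.2 -0.1 38.9] w 0.015 f [-3.3  0.2  3.3] t 26.7
[-20, -24, 41] [-20, -3, 104] [-20, 4, 45] [-20, 5, 42] [-20, 23, 103] [-19, -24, 105] [-19, -16, 42] [-19, -15, 107] [-19, -14, 104] [-19, -13, 101] [-19, 19, 107] [-18, -27, 106] [-18, -20, 43] [-18, -9, 103] [-18, 0, 105] [-18, 2, 103] [-18, 7, 43] [-18, 18, 103] [-17, -11, 105] [-17, -3, 43] [-17, -3, 107] [-17, 6, 105] [-17, 8, 103] [-17, 15, 107] [-17, 22, 108] [-17, 24, 103] [-16, -22, 105] [-16, -15, 42] [-16, -13, 107] [-16, 2, 42] [-16, 11, 109] [-16, 13, 43] [-16, 21, 104] [-15, -1, 44] [-15, 25, 107] [-14, -22, 41] [-14, -13, 43] [-14, -10, 105] [-14, -4, 45] [-14, -2, 104] [-14, -2, 107] [-14, 7, 42] [-14, 13, 110] [-14, 14, 44] [-13, -24, 43] [-13, -22, 105] [-13, 2, 109] [-13, 5, 107] [-13, 10, 44] [-13, 13, 106] [-13, 20, 107] [-12, -26, 106] [-12, -17, 104] [-12, -16, 108] [-12, -7, 107] [-12, 9, 110] [-12, 17, 108] [-12, 25, 110] [-11, -20, 42] [-11, -19, 110] [-11, -10, 108] [-11, -3, 42] [-11, 16, 110] [-11, 21, 111] [-10, -16, 44] [-10, -13, 11
[... 1312 characters left out ...]
4] [16, 16, 109] [17, -24, 70] [17, -19, 45] [17, -6, 123] [17, -5, 120] [17, 12, 117] [17, 13, 104] [17, 14, 111] [17, 19, 115] [17, 20, 108] [18, -7, 116] [18, 12, 100] [18, 17, 120] [19, -19, 65] [19, 12, 120] [19, 13, 124] [19, 14, 115] [19, 16, 102] [19, 22, 116] [19, 22, 123] [20, 14, 108] [20, 19, 117] [20, 21, 112] [21, -20, 43] [21, -8, 62] [22, 17, 106] [22, 21, 125] [22, 22, 119] [22, 22, 122] [23, -27, 42] [23, 20, 111] [23, 21, 108] [24, -24, 58] [24, 12, 98] [24, 18, 113] [24, 25, 113] [25, -23, 44] [25, 21, 121] [26, 15, 100] [26, 19, 113] [26, 21, 108] [27, -14, 53] [27, 19, 116] [28, -24, 54] [28, 21, 124] [28, 23, 118] [29, 19, 119] [30, -12, 50] [30, 19, 109] [30, 19, 112]
```

View pics/c8.png

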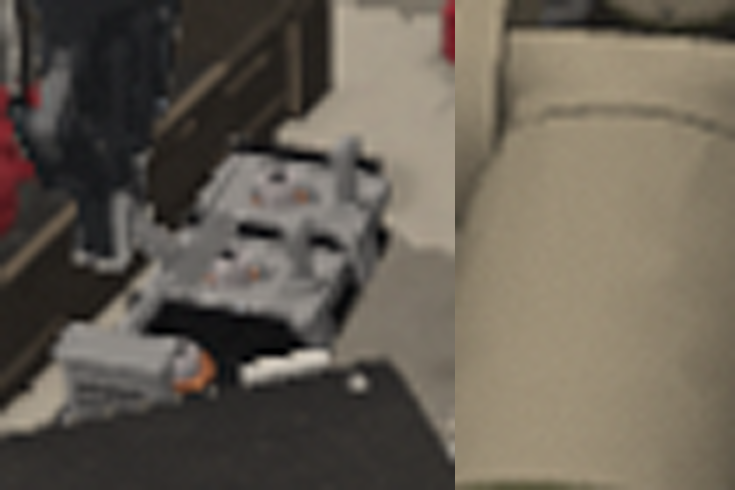

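The left cover stands at about 60° (60.2° from the bar's travel). The blade is seated, the other two covers are shut, and the forces are small. I hand in.

```bash
python3 -c "
from rig import env
print(env.close_job())"
```

```text
the job is handed in; nothing more can be done
None
```

I handed the job in with the earthing blade fully home in the slot and the loose left pole's cover held open at about 60°. The middle and right covers are shut; I tapped only the left and middle bolts, since the left one dropped about 6 mm.

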